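# Load the adhesive cassette and dip the glue gauge

## Task

Get the lash machine's glue unit ready: slide the flat adhesive cassette into the unit's bay until its purple front plate sits flush against the unit, and leave it there. Then take the yellow-handled gauge rod, push it down the inclined brass dip tube until its collar stops on the tube's mouth, draw it right out, and hold it level in the gripper, clear of the unit and at least 15 cm above the bench, so that the glue mark on its tip can be read. Finish still holding the rod level and still; do not put it down, and do not knock the trays, bottles and tools about.

Things in the scene. Friction and masses are not known exactly. Their poses are not given: they have to be found in the camera images.
- glue_unit: Aluminium and white glue unit, 130 wide (all in mm), fixed to the bench. Origin on the bench under the middle of its cassette bay's front face; x points into the bay (slide-in direction), z up. Flat white roof, top at 40. A 5 thick floor plate runs 50 out in front of the face as a loading ledge, 130 wide, ramped to x = -58. A slide 125 high stands behind, x = 145 to 200; hoses to x = 240.
- bay_mouth (a point): Point on the bay's floor at its front face, mid-width, 5 mm above the bench; axes as the glue unit. The bay is a level slot 71 mm wide, 26.5 high and 135 deep; its sides flare to 91 wide at the front (over the first 16) and the roof edge is bevelled up by 6.
- dip_tube: Brass dip tube on the unit's roof, 57 mm long, inclined 45 degrees, its mouth looking up and out over the bay's front. Origin at the mouth's centre (31 behind the bay's face, 80 above the bench); x points down the tube along its axis, y level. Bore 13, funnel 20 at the mouth, rim 27 outside. The rod passes on into the cassette's port, which must be home first.
- cassette: Loose adhesive cassette, 220 g: dark body 120 mm long, 68 wide, 24 high, nose corners round, port on top. At its rear a purple plate 110 wide, 40 high, 6 thick (x = -6 to 0), with a purple upright grip fin 12 thick (y), x = -66 to -6, z = 4 to 40. Origin on the underside, mid-width, at the plate's face that meets the unit; x to the nose. Home: origin at bay_mouth, x axes parallel; no catch.
- gauge_rod: Loose gauge rod, 110 g: steel rod 8 mm diameter, round end, black marks near it; brass collar 26 diameter, 6 thick; yellow flat-sided handle 14 wide (y) by 22 high (z), x = -80 to -10, good grip at x = -42. Origin on the axis at the collar's stop face (towards the tip); x points to the tip at x = 94. Starts level in its rest, axis 60 above the bench.
- rod_tip (a point): End of the gauge rod's tip, 94 mm ahead of the collar's stop face along the rod's x; axes as the rod.
- rest: Fixed rod rest: dark plate 170 x 54 mm with two notched aluminium posts, one under the handle's end (x = -79 to -66, up to 60 high), one under the rod (x = 60 to 68, up to 66 high); handle free between them. Origin on the bench under the rod's origin as it lies there; x towards the rod's tip.
- tray_a: purple tray of black lash strips, 200 x 115 x 18 mm, left, a loose bystander on the bench: leave it where it is; origin under its middle
- tray_b: purple tray of black lash strips, 200 x 115 x 18 mm, right, a loose bystander on the bench: leave it where it is; origin under its middle
- glue_bottle: white glue bottle, 34 mm diameter, 85 high, a loose bystander on the bench: leave it where it is; origin under its middle
- primer_jar: amber jar, 52 mm diameter, 55 high, a loose bystander on the bench: leave it where it is; origin under its middle
- tweezers: steel tweezers, 150 mm long, lying flat, a loose bystander on the bench: leave it where it is; origin under its middle
- driver: blue screwdriver, 150 mm long, lying flat, a loose bystander on the bench: leave it where it is; origin under its middle
- parts_bin: white parts bin, 120 x 90 x 45 mm, a loose bystander on the bench: leave it where it is; origin under its middle
Mind the look-alikes: they are no part of the job. Of the things that look like the cassette, the larger one is meant.

How it is judged:
On the way, in this order (a step that is already met when the one before it is completed fails the run):
1. the cassette is fully home in the bay, its purple plate flush with the unit (3 mm) (x of cassette in the frame of glue_unit between -0.003 and 0.003 m and y of cassette in the frame of glue_unit between -0.003 and 0.003 m and z of cassette in the frame of glue_unit below 0.009 m and angle between the x axis of cassette and the x axis of glue_unit, either way round below 0.05 rad), for 0.3 s.
2. the gripper holds the rod in the dip tube, collar stopped on the mouth (4 mm) (distance between gauge_rod and dip_tube below 0.006 m and x of gauge_rod in the frame of dip_tube above -0.004 m and angle between the x axis of gauge_rod and the x axis of dip_tube, either way round below 0.1 rad and contact force between gauge_rod and the fingers above 2 N), for 0.2 s.
3. the rod is drawn right out of the tube (x of rod_tip in the frame of dip_tube below -0.005 m and contact force between gauge_rod and the fingers above 2 N), for 0.1 s.
At the end, for the whole second after the job is handed in: The cassette is still home within 3 mm; the gripper holds the rod (over 2 N), within 8 degrees of level, tip and collar more than 15 cm above the bench, the tip more than 6 cm from the tube's mouth, the rod touching nothing of the unit and still (all of step 1 and contact force between gauge_rod and the fingers above 2 N and angle between gauge_rod's own x axis and vertical between 1.431 and 1.711 rad and height (world z) of each of rod_tip, gauge_rod above 0.15 m and distance between rod_tip and dip_tube above 0.06 m and contact force between gauge_rod and glue_unit below 0.1 N and contact force between gauge_rod and dip_tube below 0.1 N and linear speed of gauge_rod below 0.03 m/s); the arm keeps its last pose, push and grip.
It fails at once if a tray, bottle, jar, bin or hand tool standing by was shifted more than 30 mm (distance of any of tray_a, tray_b, glue_bottle, primer_jar, tweezers, driver, parts_bin from where it was at the start of the episode above 0.03 m).
It also fails if it takes over 67 s, if anything falls off the work surface, if the arm or the gripper's body presses on something with over 40 N, if the wrist force passes 120 N, or if a joint passes its speed limit or range.

## Robot

A 7-joint arm with a two-finger parallel gripper is mounted at the origin on the work surface. World frame = base frame: x ahead of the robot, y to its left, z up, the work surface at z = 0. Lengths are in m, angles in rad, forces in N, time in s.
With the tool pointing down it reaches from about 0.425 to 1.025 m from the base axis. Payload 3.6 kg.
Tool frame: the origin (TCP) lies at the very end of the fingers, on their centre line; the grasp point (between the pads) lies 19 mm behind it; z points along the fingers, y is the direction in which the jaws open and shut (so a half turn about z gives the same grasp; the last joint's range is limited). The gripper opens to 85 mm and grips with 20 to 120 N. Pads are 22 mm wide; open, the fingers measure 114 mm over their backs; the gripper's body (76 mm by 85 mm) begins 54 mm behind the grasp point. The pads swing forward as they close: fully open they stand 13 mm farther back than shut.
Start: joints at [1.238, 0.591, 0.048, 1.609, -0.033, 0.943, -0.034], TCP at [0.172, -0.704, 0.231] pointing down, gripper open.
Joint ranges: [-2.69, 2.69], [-0.47, 2.24], [-1.27, 1.36], [0.19, 2.51], [-1.53, 4.68], [0.08, 2.07], [-3.09, 3.09]. Speed limits (rad/s): [2.57, 2.57, 3.14, 3.14, 3.14, 3.14, 3.14].

## Interface

Orientations are given as a unit quaternion [w, x, y, z].
In Python, from bench import sensors, cams, arm gives the robot as it stands.
- The arm moves only by the shell command python3 -m crank 'ROWS' [FORCE]. ROWS is JSON, a list of rows, each an object with "rot": the turn, a rotation vector about the tool's x, y, z in rad, a list of three; "xyz": the shift along the tool's x, y, z in cm, a list of three; "claw": the finger opening in cm, from 0 to 8.54. A call has 1 to 5 rows; each row shifts and turns the commanded pose from where the row before left it, along the tool's axes as they then stand; what a row does not reach is not made up. A row lasts 1/12 s, in which the tool goes at most 41.7 mm and 7.16 degrees, less where a joint would pass 70% of its speed; a pose out of reach is approached as far as the arm can. A call with a gripper value outside its range is refused whole. The fingers move at their own pace and stop on an object; FORCE is the grip in N (left out, the last holds). Time passes only in rows, so rows that do not move let the fingers close. It gives the time, the measured TCP pose, the force and the opening at its end, in the units of the state.
- sensors.state(): the state, without advancing time (a new reading comes with each control period).
- cams.camera(name): name is "side" or "top" or "wrist"; returns a dict with "color" (400x640x3 uint8, red, green, blue), "range_z" (400x640 float32, m along the optical axis (not along the pixel's ray), 0 where there is no reading), "vfov" (degrees; the focal length in pixels is half the picture's height over the tangent of half this angle, whatever the lens; pixels are square), "cx", "cy" (the principal point, pixels), "world_to_cam" (4x4, takes a point from world to camera coordinates); the wrist camera has in their place "tool_from_camera" (4x4, takes a point from camera to tool coordinates, whose origin is the TCP and whose axes are the flange's). Camera axes: x right, y down, z forward; pixel columns grow to the right and rows downward; lengths in m; the calibration is good to about 2 mm. A picture is of the moment at which its call begins: read the wrist's pose just before it.
- arm.sign_off(): hands the job in, once; it reports no verdict.
The state is a dict: "t": time; "q": joint angles; "dq": joint speeds; "joint_torque": joint torques, N m; "position": TCP position; "tool_rot": TCP orientation; "wrist_force": force on the tool from outside, world axes, zero at the start; "wrist_torque": the same for the moment, N m; "grip_width": finger opening in m.
Only numpy, scipy, OpenCV 4.12 (cv2) and the standard library are available. Lean on these libraries where they do the work, as an engineer would, in place of code of your own. Each camera call takes 0.05 s, during which the arm holds its last target. There are 200 camera calls.

## Working session

There is one attempt and no reset: what is moved stays moved. The work goes in short steps, Python scripts to look and compute and a shell command to move; the robot and the scene stay as the last step left them, time stands still between calls to the robot, and variables do not carry over. Pictures are saved under pics/ and viewed, on a budget of 10 in all, crops included, one or two more only if the job needs it, and the job is handed in when it is done.

```bash
ls; mkdir -p pics
cat > h.py <<'E'
import numpy as np, cv2
from bench import sensors, cams
from scipy.spatial.transform import Rotation as R
def rot(s): q=s['tool_rot']; return R.from_quat([q[1],q[2],q[3],q[0]])
def snap(n,f):
    s=sensors.state(); c=cams.camera(n)
    if n=='wrist':
        T=np.eye(4);T[:3,:3]=rot(s).as_matrix();T[:3,3]=s['position']
        M=T@np.array(c['tool_from_camera'])
    else: M=np.linalg.inv(np.array(c['world_to_cam']))
    np.savez('%s.npz'%f,color=c['color'],z=c['range_z'],M=M,f=200/np.tan(np.radians(c['vfov'])/2),cx=c['cx'],cy=c['cy'])
    cv2.imwrite('pics/%s.png'%f,c['color'][:,:,::-1]); return s
def cloud(f):
    d=np.load('%s.npz'%f);z=d['z'];v,u=np.mgrid[:400,:640]
    P=np.stack([(u-d['cx'])/d['f']*z,(v-d['cy'])/d['f']*z,z,np.ones_like(z)],-1)@d['M'].T
    P=P[...,:3];P[z==0]=np.nan
    return d['color'],P
E
python3 - <<'E'
from h import *
s=snap('top','top0');snap('side','side0')
print(s)
for f in('top0','side0'):
    d=np.load(f+'.npz');print(d['M'],d['f'])
a=cv2.imread('pics/top0.png');b=cv2.imread('pics/side0.png')
E
```

```text
pics
{'t': 0.0, 'q': array([ 1.23751184,  0.59213664,  0.04829315,  1.60982932, -0.03327894,
        0.94271391, -0.03370269]), 'dq': array([-0.00097308, -0.000499  ,  0.00031437,  0.00090695,  0.00011493,
        0.00064683,  0.00077221]), 'joint_torque': array([-3.53975383e-04, -5.48693275e+01,  1.54663570e+00, -1.98124963e+01,
        9.29826521e-03,  8.68340285e-03, -1.50838691e-06]), 'position': array([ 0.17198961, -0.70344488,  0.23012554]), 'tool_rot': array([-1.12257667e-03,  9.92815164e-01,  1.19652612e-01, -2.06972752e-04]), 'wrist_force': array([-0.19863109,  0.04499537,  0.10422678]), 'wrist_torque': array([ 0.07225144, -0.00394678,  0.01518121]), 'grip_width': 0.08532084784687025}
[[-0.02053086 -0.9942471   0.1051246   0.38319488]
 [-0.99941983  0.01755154 -0.02918812  0.02425713]
 [ 0.0271751  -0.10566287 -0.99403062  1.30414065]
 [ 0.          0.          0.          1.        ]] 440.6704793248994
[[-0.94274885 -0.26093847  0.2076914   0.20291507]
 [-0.33326343  0.71346425 -0.61636373  0.90160859]
 [ 0.01265262 -0.65029215 -0.75957885  1.19003497]
 [ 0.          0.          0.          1.        ]] 507.01369796748844
```

View pics/top0.png

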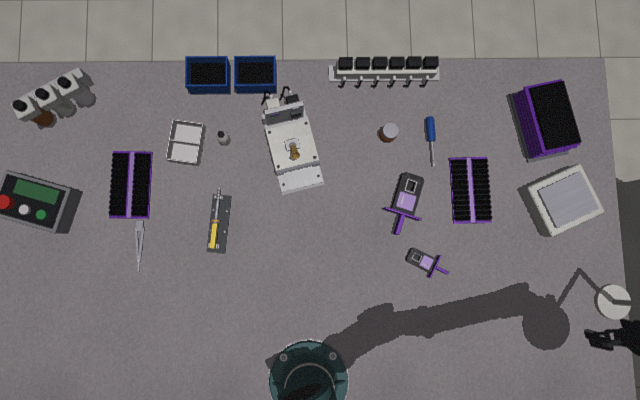

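View pics/side0.png

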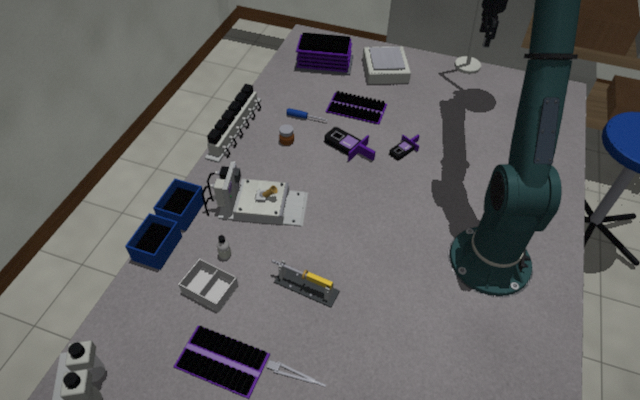

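The top view shows two cassette look-alikes: one at (405,203), the other at (428,262), which is clearly smaller. The larger at (405,203) is meant. The unit is at (292,150) with its ledge end near (303,180). The rod in its rest is at (217,222), with the handle at (213,235) and the tip at (219,190).

Run:
```python
from h import *
c,P=cloud('top0')
def cr(x,y,w,h,k): return cv2.resize(c[y:y+h,x:x+w,::-1],None,fx=k,fy=k,interpolation=cv2.INTER_CUBIC)
a=cr(375,165,80,120,5);b=cr(255,85,80,120,5)
cv2.imwrite('pics/crop1.png',np.hstack([a,b]))
hsv=cv2.cvtColor(c,cv2.COLOR_RGB2HSV)
def rep(n,m):
    Q=P[m];Q=Q[~np.isnan(Q[:,0])];mu=Q.mean(0);w,V=np.linalg.eigh(np.cov(Q[:,:2].T));
    r=cv2.minAreaRect(Q[:,:2].astype(np.float32));print(n,len(Q),mu.round(4),'axis',V[:,1].round(3),'rect',np.round(r[0],4),np.round(r[1],4),r[2],'zmax',np.nanpercentile(Q[:,2],[5,50,95]).round(3))
def box(x0,y0,x1,y1):
    m=np.zeros((400,640),bool);m[y0:y1,x0:x1]=1;return m
H,S,V=[hsv[...,i].astype(int) for i in range(3)]
pur=(H>125)&(H<160)&(S>80)
rep('cas purple',box(375,165,435,240)&pur)
rep('cas all',box(375,165,435,240)&(P[...,2]>.012))
rep('small',box(400,240,455,285)&(P[...,2]>.012))
rep('roof',box(255,90,330,200)&(P[...,2]>.034)&(P[...,2]<.047))
rep('slide',box(255,80,330,150)&(P[...,2]>.1))
rep('rod yellow',box(195,180,240,260)&(H>18)&(H<35)&(S>120))
rep('rodall',box(195,180,240,260)&(P[...,2]>.05))
rep('bench',box(330,100,370,280))
for n,(u,v) in dict(ledgeL=(284,191),ledgeR=(323,184)).items(): print(n,P[v,u])
```

```text
cas purple 255 [ 0.4544 -0.2755  0.0347] axis [-0.779 -0.626] rect [ 0.4666 -0.2711] [0.1061 0.0917] 41.009613037109375 zmax [0.014 0.039 0.044]
cas all 1113 [ 0.5101 -0.2966  0.0272] axis [-0.94   0.341] rect [ 0.519  -0.2992] [0.109  0.2321] 71.8695297241211 zmax [0.02  0.025 0.041]
small 494 [ 0.328  -0.3467  0.0189] axis [0.474 0.881] rect [ 0.3199 -0.3523] [0.1249 0.0719] 72.92303466796875 zmax [0.013 0.018 0.028]
roof 1976 [0.6785 0.0365 0.0404] axis [-0.954 -0.301] rect [0.7313 0.0483] [0.2606 0.1303] 13.326977729797363 zmax [0.036 0.04  0.044]
slide 606 [0.7681 0.056  0.1169] axis [-0.102  0.995] rect [0.7777 0.0555] [0.1075 0.0756] 89.64205932617188 zmax [0.103 0.116 0.129]
rod yellow 157 [0.4176 0.2565 0.0696] axis [-0.992  0.125] rect [0.4207 0.2637] [0.0303 0.0798] 80.58846282958984 zmax [0.06  0.071 0.075]
rodall 317 [0.4491 0.2528 0.0668] axis [-0.995  0.102] rect [0.4653 0.2543] [0.0287 0.1718] 84.8987808227539 zmax [0.058 0.067 0.074]
bench 7174 [ 0.5472 -0.1345  0.0007] axis [-1.     0.031] rect [ 0.5523 -0.1358] [0.1203 0.5431] 88.50794219970703 zmax [-0.004  0.001  0.005]
ledgeL [0.54377798 0.06112739 0.00356904]
ledgeR [ 0.56265949 -0.05524661  0.00462829]
```

View pics/crop1.png

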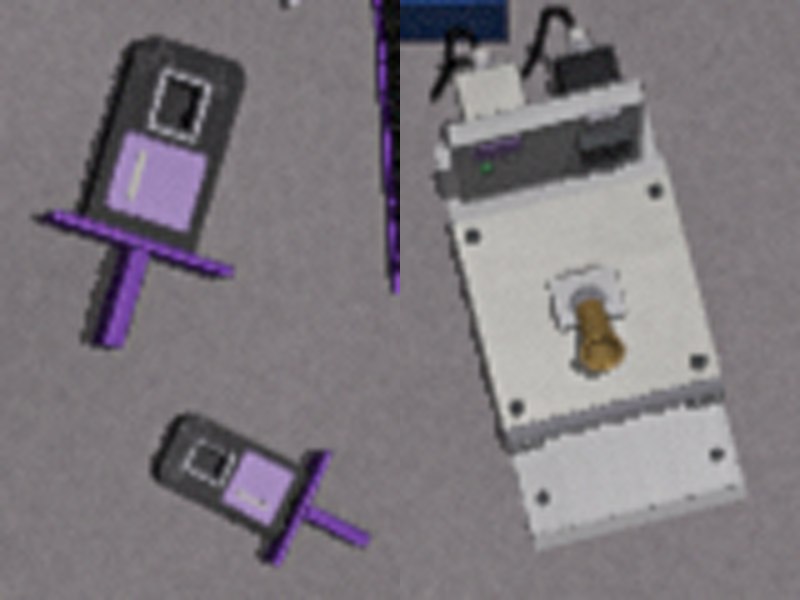

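The crop confirms it: the larger cassette's plate is at about (403,214), with the nose pointing up and right in the image. Next I move above its fin for a close look.

```bash
python3 -m crank '[{"xyz":[2.3,-2.5,0],"rot":[0,0,0],"claw":8.5},{"xyz":[2.3,-2.5,0],"rot":[0,0,0],"claw":8.5},{"xyz":[2.3,-2.5,0],"rot":[0,0,0],"claw":8.5},{"xyz":[2.3,-2.5,0],"rot":[0,0,0],"claw":8.5},{"xyz":[2.3,-2.5,0],"rot":[0,0,0],"claw":8.5}]'
python3 -m crank '[{"xyz":[2.3,-2.5,0],"rot":[0,0,0],"claw":8.5},{"xyz":[2.3,-2.5,0],"rot":[0,0,0],"claw":8.5},{"xyz":[2.3,-2.5,0],"rot":[0,0,0],"claw":8.5},{"xyz":[2.3,-2.5,0],"rot":[0,0,0],"claw":8.5},{"xyz":[2.3,-2.5,0],"rot":[0,0,0],"claw":8.5}]'
python3 -m crank '[{"xyz":[2.3,-2.5,0],"rot":[0,0,0],"claw":8.5},{"xyz":[2.3,-2.5,0],"rot":[0,0,0],"claw":8.5},{"xyz":[2.3,-2.5,0],"rot":[0,0,0],"claw":8.5},{"xyz":[2.3,-2.5,0],"rot":[0,0,0],"claw":8.5},{"xyz":[2.3,-2.5,0],"rot":[0,0,0],"claw":8.5}]'
python3 -m crank '[{"xyz":[0,0,0],"rot":[0,0,0.116],"claw":8.5},{"xyz":[0,0,0],"rot":[0,0,0.116],"claw":8.5},{"xyz":[0,0,0],"rot":[0,0,0.116],"claw":8.5},{"xyz":[0,0,0],"rot":[0,0,0.116],"claw":8.5},{"xyz":[0,0,0],"rot":[0,0,0.116],"claw":8.5}]'
python3 -m crank '[{"xyz":[0,0,0],"rot":[0,0,0],"claw":8.5},{"xyz":[0,0,0],"rot":[0,0,0],"claw":8.5}]'
python3 - <<'E'
from h import *
s=snap('wrist','w1');print(s['t'],s['position'],rot(s).as_matrix().round(3))
d=np.load('w1.npz');print(d['M'],d['f'])
E
```

```text
t: 0.52
position: [0.2546, -0.5537, 0.2308]
tool_rot: [-0.0, 0.993, 0.12, -0.0]
wrist_force: [1.0, -0.2, -0.4]
grip_width: 0.0851
t: 0.93
position: [0.3365, -0.405, 0.2311]
tool_rot: [-0.0, 0.993, 0.12, -0.0]
wrist_force: [1.0, -0.1, 0.2]
grip_width: 0.0851
t: 1.35
position: [0.4185, -0.2564, 0.2312]
tool_rot: [-0.0, 0.993, 0.12, -0.0]
wrist_force: [-0.3, -0.7, 0.1]
grip_width: 0.0847
t: 1.77
position: [0.418, -0.2577, 0.231]
tool_rot: [-0.0, 0.985, -0.172, -0.0]
wrist_force: [-0.5, -0.8, 0.7]
grip_width: 0.0851
t: 1.93
position: [0.4181, -0.2578, 0.2311]
tool_rot: [0.0, 0.986, -0.168, -0.0]
wrist_force: [-0.2, -1.0, 0.3]
grip_width: 0.085
1.9333 [ 0.41805642 -0.25782322  0.23108492] [[ 0.944 -0.331 -0.001]
 [-0.331 -0.944  0.   ]
 [-0.001  0.    -1.   ]]
[[-3.30528195e-01 -9.10162824e-01 -2.49709325e-01  4.82021560e-01]
 [-9.43796065e-01  3.18660560e-01  8.77749161e-02 -2.80072016e-01]
 [-3.16952360e-04  2.64686763e-01 -9.64334391e-01  3.73359408e-01]
 [ 0.00000000e+00  0.00000000e+00  0.00000000e+00  1.00000000e+00]] 324.4852635788085
```

View pics/w1.png

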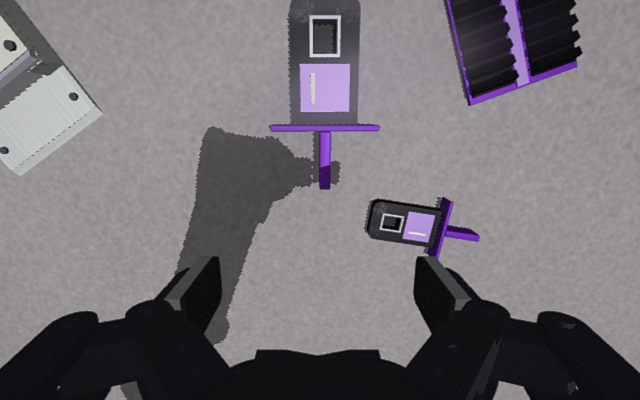

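The wrist picture shows the cassette almost upright in the image: plate from (270,128) to (380,128), fin down column 325 to row 188. The small one is at (415,225) and tray_b is at the upper right.

```bash
cat >> h.py <<'E'
def fin(f,box):
    c,P=cloud(f);hsv=cv2.cvtColor(c,cv2.COLOR_RGB2HSV).astype(int);x0,y0,x1,y1=box
    m=np.zeros((400,640),bool);m[y0:y1,x0:x1]=1
    m&=(hsv[...,0]>125)&(hsv[...,0]<160)&(hsv[...,1]>110)&(P[...,2]>.032)
    return P[m]
E
python3 - <<'E'
from h import *
s=sensors.state();Rm=rot(s).as_matrix();p=s['position']
pl=fin('w1',(265,110,385,131));fn=fin('w1',(310,136,340,195))
for n,Q in(('plate',pl),('fin',fn)):
    t=(Q-p)@Rm;r=cv2.minAreaRect(Q[:,:2].astype(np.float32))
    print(n,len(Q),'mean',Q.mean(0).round(4),'tool min/max',t.min(0).round(4),t.max(0).round(4),np.round(r[0],4),np.round(r[1],4),r[2])
    k=0 if n=='fin' else 1
    print('slope deg',np.degrees(np.arctan(np.polyfit(t[:,k],t[:,1-k],1)[0])), 'mean tool',t.mean(0).round(4))
E
```

```text
plate 648 mean [ 0.4704 -0.2841  0.0395] tool min/max [ 0.0556 -0.0466  0.1894] [0.0606 0.0615 0.1942] [ 0.4704 -0.2841] [0.1082 0.0049] 70.7139892578125
slope deg 0.03466282661090923 mean tool [0.0581 0.0075 0.1916]
fin 611 mean [ 0.4383 -0.2725  0.0395] tool min/max [-0.0039  0.0015  0.189 ] [0.0499 0.0131 0.1943] [ 0.4373 -0.2723] [0.0115 0.0538] 70.78218078613281
slope deg -0.08071631904646555 mean tool [0.024  0.0071 0.1916]
```

```bash
python3 -m crank '[{"xyz":[2.1,0.72,0],"rot":[0,0,0],"claw":5},{"xyz":[0,0,4],"rot":[0,0,0],"claw":5},{"xyz":[0,0,4],"rot":[0,0,0],"claw":5},{"xyz":[0,0,4],"rot":[0,0,0],"claw":5},{"xyz":[0,0,3],"rot":[0,0,0],"claw":5}]' 60
python3 -m crank '[{"xyz":[0,0,3],"rot":[0,0,0],"claw":5},{"xyz":[0,0,2],"rot":[0,0,0],"claw":5},{"xyz":[0,0,1.8],"rot":[0,0,0],"claw":5},{"xyz":[0,0,0],"rot":[0,0,0],"claw":5}]'
python3 -m crank '[{"xyz":[0,0,0],"rot":[0,0,0],"claw":0},{"xyz":[0,0,0],"rot":[0,0,0],"claw":0},{"xyz":[0,0,0],"rot":[0,0,0],"claw":0},{"xyz":[0,0,0],"rot":[0,0,0],"claw":0},{"xyz":[0,0,0],"rot":[0,0,0],"claw":0}]'
python3 -m crank '[{"xyz":[0,0,0],"rot":[0,0,0],"claw":0},{"xyz":[0,0,0],"rot":[0,0,0],"claw":0},{"xyz":[0,0,-1],"rot":[0,0,0],"claw":0},{"xyz":[0,0,-2],"rot":[0,0,0],"claw":0},{"xyz":[0,0,-2],"rot":[0,0,0],"claw":0}]'
```

```text
t: 2.4
position: [0.4349, -0.2714, 0.0789]
tool_rot: [-0.0, 0.986, -0.168, -0.001]
wrist_force: [-0.5, -0.1, -0.1]
grip_width: 0.0501
t: 2.73
position: [0.434, -0.2708, 0.0102]
tool_rot: [-0.001, 0.986, -0.168, -0.003]
wrist_force: [0.3, 0.6, 0.9]
grip_width: 0.0498
t: 3.15
position: [0.4365, -0.2723, 0.0146]
tool_rot: [0.0, 0.986, -0.169, 0.001]
wrist_force: [-0.7, 0.5, 5.5]
grip_width: 0.0107
t: 3.57
position: [0.4345, -0.2712, 0.0638]
tool_rot: [-0.0, 0.986, -0.169, -0.001]
wrist_force: [0.2, -0.7, -1.9]
grip_width: 0.011
```

Run:
```python
from h import *
c,P=cloud('top0')
for u,v in((279,171),(318,160),(298,165),(283,193),(323,184)): print(u,v,np.nanmedian(P[v-1:v+2,u-1:u+2].reshape(-1,3),0).round(4))
h=np.radians(13.3);ux=np.array([np.cos(h),np.sin(h)])
face=np.nanmedian(P[164:167,297:300].reshape(-1,3),0)[:2]
s=sensors.state();p=s['position']
tgt=face-ux*.22
Rm=rot(s).as_matrix();d=np.r_[tgt-p[:2],0]
print(face,tgt,'tool shift',d@Rm)
```

```text
279 171 [0.5978 0.0737 0.0407]
318 160 [ 0.6289 -0.0403  0.0393]
298 165 [0.6142 0.0184 0.0429]
283 193 [0.5379 0.0642 0.0042]
323 184 [ 0.5629 -0.0553  0.0029]
[0.61419675 0.0183622 ] [ 0.4000974  -0.03224874] tool shift [-0.11219493 -0.21376806  0.00040404]
```

```bash
python3 -m crank '[{"xyz":[0,0,-3.5],"rot":[0,0,0],"claw":0},{"xyz":[0,0,-3.5],"rot":[0,0,0],"claw":0},{"xyz":[-1,-3.3,-2],"rot":[0,0,0],"claw":0},{"xyz":[-1.2,-3.3,-2],"rot":[0,0,0],"claw":0},{"xyz":[-1.2,-3.3,0],"rot":[0,0,0],"claw":0}]'
python3 -m crank '[{"xyz":[-1.2,-3.3,0],"rot":[0,0,0],"claw":0},{"xyz":[-1.2,-3.3,0],"rot":[0,0,0],"claw":0},{"xyz":[-1.2,-3.3,0],"rot":[0,0,0],"claw":0},{"xyz":[-1.2,-3.3,0],"rot":[0,0,0],"claw":0},{"xyz":[0,0,0],"rot":[0,0,-0.113],"claw":0}]'
python3 -m crank '[{"xyz":[0,0,0],"rot":[0,0,-0.113],"claw":0},{"xyz":[0,0,0],"rot":[0,0,-0.113],"claw":0},{"xyz":[0,0,0],"rot":[0,0,-0.113],"claw":0},{"xyz":[0,0,0],"rot":[0,0,-0.113],"claw":0},{"xyz":[0,0,0],"rot":[0,0,0],"claw":0}]'
python3 -m crank '[{"xyz":[0,0,0],"rot":[0,0,0],"claw":0},{"xyz":[0,0,0],"rot":[0,0,0],"claw":0}]'
python3 - <<'E'
from h import *
s=snap('wrist','w2');print(s['t'],s['position'],rot(s).as_matrix().round(4))
E
```

```text
t: 3.98
position: [0.4383, -0.1673, 0.1773]
tool_rot: [0.0, 0.985, -0.171, 0.004]
wrist_force: [1.0, 0.6, -1.9]
grip_width: 0.0106
t: 4.4
position: [0.4345, -0.018, 0.1737]
tool_rot: [-0.002, 0.994, -0.106, -0.001]
wrist_force: [-0.1, -0.3, -1.8]
grip_width: 0.0107
t: 4.82
position: [0.4345, -0.0267, 0.1737]
tool_rot: [-0.0, 0.994, 0.113, -0.0]
wrist_force: [-0.1, 0.3, -1.8]
grip_width: 0.0109
t: 4.98
position: [0.435, -0.0269, 0.1735]
tool_rot: [0.0, 0.994, 0.111, -0.0]
wrist_force: [0.3, -0.1, -2.0]
grip_width: 0.0109
4.9833 [ 0.43496831 -0.02691049  0.17347962] [[ 9.755e-01  2.202e-01 -3.000e-04]
 [ 2.202e-01 -9.755e-01 -1.000e-04]
 [-4.000e-04  1.000e-04 -1.000e+00]]
```

View pics/w2.png

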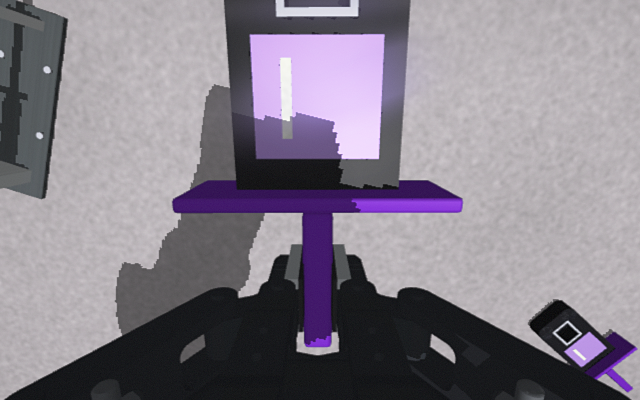

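The picture shows the cassette square in the gripper (plate row 195, fin column 317). The unit is hidden. I'll fit the unit from the top and side images by casting mask pixels onto the planes of known height.

```bash
cat >> h.py <<'E'
def onplane(f,uv,z):
    d=np.load(f+'.npz');r=np.c_[(uv[:,0]-d['cx'])/d['f'],(uv[:,1]-d['cy'])/d['f'],np.ones(len(uv))]@d['M'][:3,:3].T
    o=d['M'][:3,3];return o+r*((z-o[2])/r[:,2])[:,None]
E
python3 - <<'E'
from h import *
for f,(x0,y0,x1,y1) in(('top0',(255,85,335,200)),('side0',(215,170,320,230))):
    c,P=cloud(f)
    k=np.zeros((400,640),np.uint8);k[y0:y1,x0:x1]=1
    V=c.min(2)
    print(f,'V pct',np.percentile(V[k>0],[10,30,50,70,90]))
    for nm,lo,hi,z in(('roof',.030,.050,.040),('ledge',-.001,.012,.005)):
        m=(k>0)&(V>150)&(P[...,2]>lo)&(P[...,2]<hi)
        m=cv2.morphologyEx(m.astype(np.uint8),cv2.MORPH_OPEN,np.ones((3,3)))
        n,l,st,_=cv2.connectedComponentsWithStats(m);i=1+st[1:,4].argmax();m=l==i
        v,u=np.nonzero(m);W=onplane(f,np.c_[u,v].astype(float),z)
        r=cv2.minAreaRect(W[:,:2].astype(np.float32));print(nm,st[i],np.round(r[0],4),np.round(r[1],4),r[2])
        h=np.radians(13.3);A=np.array([[np.cos(h),np.sin(h)],[-np.sin(h),np.cos(h)]]);t=W[:,:2]@A.T
        # heading from row-wise midpoints, front edge from column-wise min
        b=np.round(t[:,0]/.004);xs=[];lo_=[];hi_=[]
        for q in np.unique(b):
            s=t[b==q]
            if np.ptp(s[:,1])>.11: xs.append(q*.004);lo_.append(s[:,1].min());hi_.append(s[:,1].max())
        mid=(np.array(lo_)+hi_)/2;pf=np.polyfit(xs,mid,1)
        print(' width',np.median(np.array(hi_)-lo_),'extra heading deg',np.degrees(np.arctan(pf[0])),'mid-y',np.median(mid),len(xs))
        b=np.round(t[:,1]/.004);Y=[];F=[]
        for q in np.unique(b)[2:-2]:
            s=t[b==q];Y.append(q*.004);F.append(s[:,0].min())
        pf=np.polyfit(Y,F,1);print(' front x',np.median(F),'extra heading from front',-np.degrees(np.arctan(pf[0])), 'backx',np.median([t[np.round(t[:,1]/.004)==q][:,0].max() for q in np.unique(b)[2:-2]]))
# cassette in hand
s=sensors.state();Rm=rot(s).as_matrix();p=s['position']
for n,b in(('plate',(175,180,465,205)),('fin',(295,215,340,330))):
    t=(fin('w2',b)-p)@Rm;print(n,len(t),np.percentile(t,[1,50,99],axis=0).round(4).tolist())
    k=0 if n=='fin' else 1
    print('slope deg',np.degrees(np.arctan(np.polyfit(t[:,k],t[:,1-k],1)[0])))
E
```

```text
top0 V pct [ 77.9 119.  122.  155.3 180. ]
roof [ 266  117   52   52 1623] [0.6807 0.0361] [0.1338 0.1293] 13.272173881530762
 width 0.12633047672957312 extra heading deg 0.590008013220341 mid-y -0.12156306681133 29
 front x 0.6059952409394831 extra heading from front 0.7519981725114614 backx 0.7357546814895093
ledge [278 166  45  26 725] [0.5813 0.0128] [0.0567 0.1285] 10.42558765411377
 width 0.12588762598639647 extra heading deg -1.413667959752135 mid-y -0.1213596889510267 12
 front x 0.5430479334155703 extra heading from front -1.6768576504465327 backx 0.5947262734643058
side0 V pct [ 71.  118.7 123.  146.  166. ]
roof [ 235  180   49   35 1036] [0.6792 0.0374] [0.1318 0.1259] 13.469833374023438
 width 0.1215729804278713 extra heading deg -0.3155311150758219 mid-y -0.119728199097795 27
 front x 0.6062007170909547 extra heading from front 1.405740683376002 backx 0.7330480658322118
ledge [284 191  21  33 482] [0.5793 0.0122] [0.0551 0.1228] 13.089425086975098
 width 0.12125354201705257 extra heading deg 0.7500576667984942 mid-y -0.12162875905843755 7
 front x 0.5432117449536145 extra heading from front 1.1988780347129198 backx 0.5915988788222011
plate 4990 [[0.0361, -0.0523, -0.0258], [0.0384, 0.0006, -0.0211], [0.0388, 0.0529, 0.0091]]
slope deg 0.0280917554753641
fin 3322 [[-0.0174, -0.0053, -0.0277], [0.009, 0.0002, -0.0249], [0.0315, 0.0059, -0.023]]
slope deg -0.2033750849785563
```

```bash
python3 -m crank '[{"xyz":[0,-0.5,3],"rot":[0,0,-0.012],"claw":0},{"xyz":[0,0,4],"rot":[0,0,0],"claw":0},{"xyz":[0,0,4],"rot":[0,0,0],"claw":0},{"xyz":[0,0,2.8],"rot":[0,0,0],"claw":0},{"xyz":[0,0,0.7],"rot":[0,0,0],"claw":0}]'
python3 -m crank '[{"xyz":[0,0,0],"rot":[0,0,0],"claw":0},{"xyz":[0,0,0],"rot":[0,0,0],"claw":0},{"xyz":[0,0,0],"rot":[0,0,0],"claw":0}]'
python3 - <<'E'
from h import *
s=snap('top','top1');snap('side','side1');Rm=rot(s).as_matrix();p=s['position'];h=np.radians(13.3)
print(p,np.degrees(np.arctan2(Rm[1,0],Rm[0,0])),Rm.round(4)[:,2],p[0]*np.cos(h)+p[1]*np.sin(h),-p[0]*np.sin(h)+p[1]*np.cos(h),s['wrist_force'])
a=cv2.imread('pics/top1.png')[110:260,240:380];b=cv2.imread('pics/side1.png')[150:250,220:400]
cv2.imwrite('pics/crop2.png',np.hstack([cv2.resize(a,None,fx=3.7,fy=3.7,interpolation=2)[:555,:420],cv2.resize(b,(380,555*380//(370)),interpolation=2)[:555,:] if 0 else cv2.copyMakeBorder(cv2.resize(b,(380,211),interpolation=2),0,344,0,0,0)]))
E
```

```text
t: 5.45
position: [0.4324, -0.0218, 0.0249]
tool_rot: [0.0, 0.993, 0.118, -0.003]
wrist_force: [0.2, 0.1, -0.8]
grip_width: 0.0107
t: 5.7
position: [0.4355, -0.0219, 0.0297]
tool_rot: [0.0, 0.993, 0.118, 0.001]
wrist_force: [-0.2, 0.1, -1.0]
grip_width: 0.0105
[ 0.43546263 -0.02190212  0.02969374] 13.534484547034186 [ 2.9e-03 -1.0e-04 -1.0e+00] 0.41874445061354243 -0.12149274811886117 [-0.21403268  0.07427165 -1.02964469]
```

View pics/crop2.png

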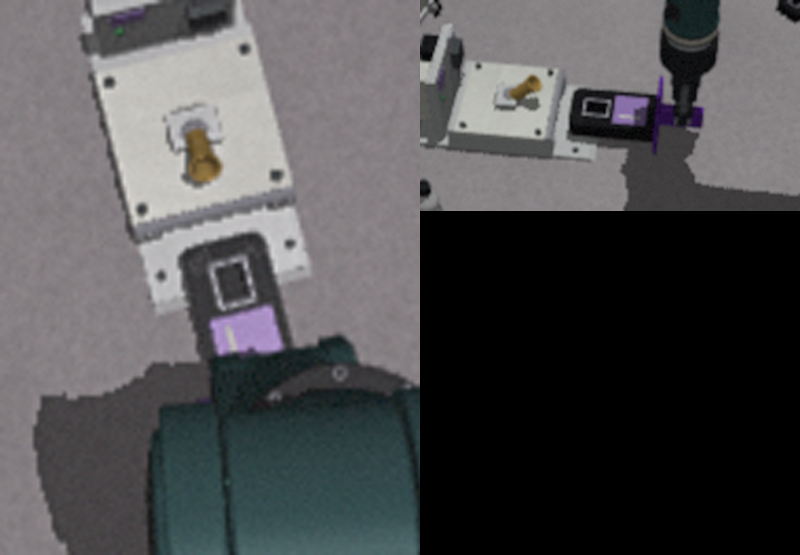

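The crop shows the cassette nose on the ledge, centred between its two screws and lined up with the bay. Next I check its pitch and height.

Run:
```python
from h import *
h=np.radians(13.5);A=np.array([[np.cos(h),np.sin(h)],[-np.sin(h),np.cos(h)]])
for f,b in(('side1',(290,180,340,220)),('top1',(285,165,325,205))):
    c,P=cloud(f);x0,y0,x1,y1=b;Q=P[y0:y1,x0:x1].reshape(-1,3);q=np.c_[Q[:,:2]@A.T,Q[:,2]]
    for x in np.arange(.46,.59,.015):
        m=(abs(q[:,0]-x)<.0075)&(q[:,2]>.014)&(abs(q[:,1]+.1235)<.028)
        if m.sum()>5: print(f,round(x,3),m.sum(),np.median(q[m,2]).round(4),end=' | ')
    m=(q[:,2]>.018)&(q[:,0]>.50)&(q[:,0]<.56);print('\n lateral',np.percentile(q[m,1],[1,99]).round(4),'x max',np.nanpercentile(q[q[:,2]>.02,0],99.5))
```

```text
side1 0.46 77 0.0386 | side1 0.475 73 0.0388 | side1 0.49 69 0.0393 | side1 0.505 73 0.0387 | side1 0.52 72 0.0387 | side1 0.535 72 0.0362 | side1 0.55 75 0.0366 | side1 0.565 74 0.0374 | side1 0.58 19 0.0383 | 
 lateral [-0.1536 -0.0818] x max 0.5754765156199263
top1 0.475 10 0.0404 | top1 0.49 85 0.0402 | top1 0.505 100 0.0397 | top1 0.52 91 0.0391 | top1 0.535 99 0.0367 | top1 0.55 102 0.0375 | top1 0.565 98 0.0396 | top1 0.58 17 0.0391 | 
 lateral [-0.1557 -0.0887] x max 0.6089785360747125
```

```bash
python3 -m crank '[{"xyz":[0,0.1,0.85],"rot":[0,0,0],"claw":0},{"xyz":[1,0,0],"rot":[0,0,0],"claw":0},{"xyz":[1,0,0],"rot":[0,0,0],"claw":0},{"xyz":[1,0,0],"rot":[0,0,0],"claw":0},{"xyz":[1,0,0],"rot":[0,0,0],"claw":0}]'
python3 -m crank '[{"xyz":[0.7,0,0],"rot":[0,0,0],"claw":0},{"xyz":[0.7,0,0],"rot":[0,0,0],"claw":0},{"xyz":[0.7,0,0],"rot":[0,0,0],"claw":0},{"xyz":[0,0,0],"rot":[0,0,0],"claw":0}]'
python3 -c "
from bench import sensors;s=sensors.state();print(s['position'],s['tool_rot'],s['wrist_force'],s['wrist_torque'])"
```

```text
t: 6.22
position: [0.4757, -0.0129, 0.02]
tool_rot: [-0.0, 0.993, 0.118, 0.001]
wrist_force: [-0.4, 1.0, -1.7]
grip_width: 0.0109
t: 6.55
position: [0.4963, -0.0079, 0.0199]
tool_rot: [-0.0, 0.993, 0.118, 0.001]
wrist_force: [0.4, 1.0, -1.5]
grip_width: 0.0111
[ 0.49626456 -0.00785795  0.01988263] [-9.26541540e-05  9.92964214e-01  1.18405409e-01  1.48986402e-03] [ 0.41218467  1.00549363 -1.53548929] [0.03112386 0.02381704 0.01535383]
```

```bash
python3 -m crank '[{"xyz":[1,0,0],"rot":[0,0,0],"claw":0},{"xyz":[1,0,0],"rot":[0,0,0],"claw":0},{"xyz":[1,0,0],"rot":[0,0,0],"claw":0},{"xyz":[1,0,0],"rot":[0,0,0],"claw":0},{"xyz":[0,0,0],"rot":[0,0,0],"claw":0}]'
python3 -m crank '[{"xyz":[0.7,0,0],"rot":[0,0,0],"claw":0},{"xyz":[0.7,0,0],"rot":[0,0,0],"claw":0},{"xyz":[0.7,0,0],"rot":[0,0,0],"claw":0},{"xyz":[0.7,0,0],"rot":[0,0,0],"claw":0},{"xyz":[0,0,0],"rot":[0,0,0],"claw":0}]'
python3 -m crank '[{"xyz":[0.3,0,0],"rot":[0,0,0],"claw":0},{"xyz":[0.3,0,0],"rot":[0,0,0],"claw":0},{"xyz":[0,0,0],"rot":[0,0,0],"claw":0}]'
python3 -c "
from bench import sensors;s=sensors.state();print(s['position'],s['tool_rot'],s['wrist_force'],s['wrist_torque'])"
```

```text
t: 6.97
position: [0.5367, 0.002, 0.02]
tool_rot: [-0.0, 0.993, 0.119, 0.003]
wrist_force: [1.2, 0.3, -2.0]
grip_width: 0.0109
t: 7.38
position: [0.5622, 0.0081, 0.0199]
tool_rot: [-0.0, 0.993, 0.118, 0.002]
wrist_force: [0.2, 0.5, -2.7]
grip_width: 0.0109
t: 7.63
position: [0.5639, 0.0085, 0.0197]
tool_rot: [0.0, 0.993, 0.118, -0.002]
wrist_force: [-3.4, -0.7, 3.1]
grip_width: 0.0104
[0.56387604 0.00846794 0.01971505] [ 1.46942513e-04  9.93002083e-01  1.18077686e-01 -2.12187789e-03] [-3.43274725 -0.68118428  3.07039353] [-0.12281271  0.67634066  0.00476794]
```

```bash
python3 -m crank '[{"xyz":[0.3,0,0],"rot":[0,0,0],"claw":0},{"xyz":[0.3,0,0],"rot":[0,0,0],"claw":0},{"xyz":[0,0,0],"rot":[0,0,0],"claw":0}]'
python3 - <<'E'
from h import *
s=snap('wrist','w3');snap('side','side2');print(s['position'],s['tool_rot'],s['wrist_force'],s['wrist_torque'])
b=cv2.imread('pics/side2.png')[160:240,205:325]
cv2.imwrite('pics/crop3.png',np.vstack([cv2.imread('pics/w3.png')[:290,80:560],cv2.resize(b,(450,300),interpolation=2)[:,:].copy() if 0 else cv2.copyMakeBorder(cv2.resize(b,(450,300),interpolation=2),0,0,0,30,0)]))
E
```

```text
t: 7.88
position: [0.5689, 0.0096, 0.0197]
tool_rot: [0.0, 0.993, 0.118, -0.003]
wrist_force: [-4.8, -1.7, 6.2]
grip_width: 0.011
[0.5688913  0.00962806 0.0197062 ] [ 1.52299284e-04  9.93068423e-01  1.17501559e-01 -2.90974592e-03] [-4.84897182 -1.69857356  6.16420189] [-0.23866428  0.98769837 -0.1014563 ]
```

View pics/crop3.png

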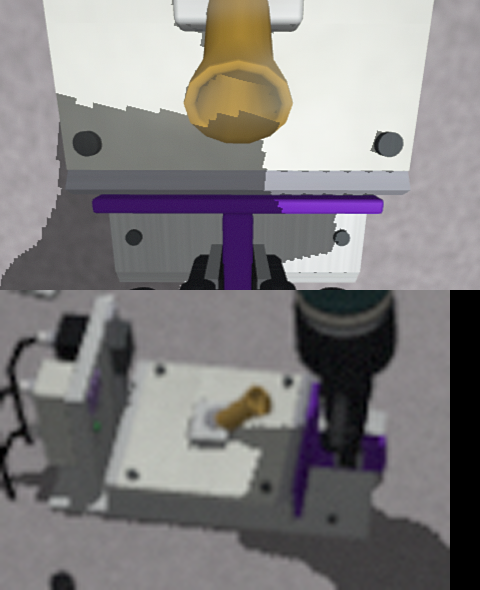

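The pictures show the cassette centred in the bay, with a sliver of gap still visible between the plate (row 204) and the face (row 190). I'll keep pushing until it stalls.

```bash
python3 -m crank '[{"xyz":[0.3,0,-0.1],"rot":[0,0,0],"claw":0},{"xyz":[0.3,0,0],"rot":[0,0,0],"claw":0},{"xyz":[0,0,0],"rot":[0,0,0],"claw":0}]'
python3 -m crank '[{"xyz":[0.3,0,0],"rot":[0,0,0],"claw":0},{"xyz":[0,0,0],"rot":[0,0,0],"claw":0}]'
python3 - <<'E'
from h import *
s=snap('wrist','w4');print(s['position'],rot(s).as_matrix().round(4)[:,2],s['wrist_force'],s['wrist_torque'])
Rm=rot(s).as_matrix();p=s['position'];c,P=cloud('w4');t=(P-p)@Rm
hsv=cv2.cvtColor(c,cv2.COLOR_RGB2HSV).astype(int);pur=(hsv[...,0]>125)&(hsv[...,0]<160)&(hsv[...,1]>110)
m=pur&(P[...,2]>.04)&(abs(t[...,1])>.01);m[:150]=0
print('plate',m.sum(),np.percentile(t[m],[1,50,99],axis=0).round(4).tolist(),'slope',np.degrees(np.polyfit(t[m][:,1],t[m][:,0],1)[0]), 'world z',np.percentile(P[m][:,2],[5,50,95]))
r=(hsv[...,1]<60)&(abs(P[...,2]-.04)<.004)&(t[...,0]>.02)&(abs(t[...,1])<.06)
print('roof front',np.percentile(t[r][:,0],[.2,1,2,5]).round(4))
for y in(-.055,-.045,.045,.055):
    k=(abs(t[...,1]-y)<.006)&(t[...,0]>.02)&(t[...,0]<.06)
    o=np.argsort(t[k][:,0]);q=t[k][o];z=P[k][o][:,2]
    print(y,[(round(a,4),round(np.median(z[abs(q[:,0]-a)<.001]),4)) for a in np.arange(.026,.058,.002) if (abs(q[:,0]-a)<.001).any()])
E
```

```text
t: 8.23
position: [0.5688, 0.0096, 0.0197]
tool_rot: [0.001, 0.993, 0.117, -0.009]
wrist_force: [-13.0, -2.5, 8.3]
grip_width: 0.0108
t: 8.4
position: [0.5688, 0.0096, 0.0197]
tool_rot: [0.001, 0.993, 0.117, -0.012]
wrist_force: [-15.6, -2.3, 12.6]
grip_width: 0.0108
[0.56875268 0.00964941 0.0196653 ] [-0.0229 -0.0043 -0.9997] [-15.62084275  -2.26281974  12.58752178] [-0.52528795  2.83826208 -0.08031933]
plate 4099 [[0.0326, -0.0529, -0.0271], [0.0361, 0.0106, -0.0256], [0.0385, 0.0534, -0.0215]] slope -0.11755414748417635 world z [0.04125273 0.04441377 0.04553671]
roof front [0.0386 0.0397 0.0406 0.0427]
-0.055 [(np.float64(0.032), np.float64(0.0437)), (np.float64(0.034), np.float64(0.0445)), (np.float64(0.036), np.float64(0.0447)), (np.float64(0.038), np.float64(0.0422)), (np.float64(0.04), np.float64(0.0401)), (np.float64(0.042), np.float64(0.042)), (np.float64(0.044), np.float64(0.0408)), (np.float64(0.046), np.float64(0.0397)), (np.float64(0.048), np.float64(0.0389)), (np.float64(0.05), np.float64(0.0393)), (np.float64(0.052), np.float64(0.0392)), (np.float64(0.054), np.float64(
[... 965 characters left out ...]
(np.float64(0.05), np.float64(0.0393)), (np.float64(0.052), np.float64(0.0392)), (np.float64(0.054), np.float64(0.0391)), (np.float64(0.056), np.float64(0.0393))]
0.055 [(np.float64(0.032), np.float64(0.0441)), (np.float64(0.034), np.float64(0.0447)), (np.float64(0.036), np.float64(0.0446)), (np.float64(0.038), np.float64(0.0419)), (np.float64(0.04), np.float64(0.0402)), (np.float64(0.042), np.float64(0.0418)), (np.float64(0.044), np.float64(0.0407)), (np.float64(0.046), np.float64(0.0396)), (np.float64(0.048), np.float64(0.0389)), (np.float64(0.05), np.float64(0.0393)), (np.float64(0.052), np.float64(0.0393)), (np.float64(0.054), np.float64(0.0396)), (np.float64(0.056), np.float64(0.0428))]
```

```bash
python3 -m crank '[{"xyz":[0.4,0,0],"rot":[0,0,0],"claw":0},{"xyz":[0,0,0],"rot":[0,0,0],"claw":0},{"xyz":[0,0,0],"rot":[0,0,0],"claw":0}]'
python3 - <<'E'
from h import *
s=sensors.state();print(s['position'],s['wrist_force'])
b=cv2.imread('pics/w4.png')[150:230,160:480];cv2.imwrite('pics/crop4.png',cv2.resize(b,None,fx=2.5,fy=2.5,interpolation=2))
d=np.load('w4.npz')['z']
for u in(200,240,400,430): print(u,(d[165:215:2,u]*1000).astype(int))
E
```

```text
t: 8.7
position: [0.5688, 0.0096, 0.0196]
tool_rot: [0.001, 0.993, 0.117, -0.015]
wrist_force: [-20.7, -4.5, 17.8]
grip_width: 0.0111
[0.56879381 0.00964293 0.0196093 ] [-20.66609387  -4.4777505   17.79783977]
200 [121 122 122 123 123 123 122 122 122 122 121 120 121 121 125 126 124 120
 120 119 120 120 120 121 121]
240 [121 121 123 123 122 122 123 122 122 122 121 122 122 122 124 127 125 120
 120 120 121 121 120 121 122]
400 [122 121 122 123 122 122 122 121 122 122 122 121 120 122 124 127 123 122
 120 119 120 120 119 121 121]
430 [121 122 122 123 122   0 122 122 122 122 122 122 121 121 124 125 124 122
 120 120 120 120 121 120 122]
```

View pics/crop4.png

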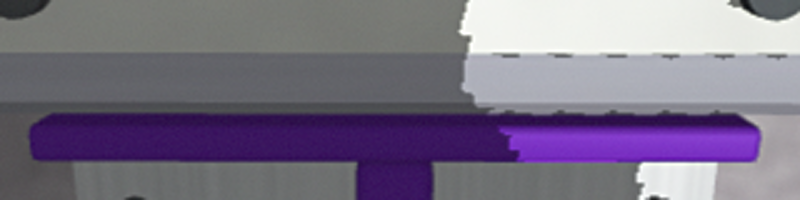

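The plate top sits just above the roof lip, with no open gap, and it does not move at 20 N, so the cassette is home. Next I relax the push, release, rise and go over to the rod.

```bash
python3 -m crank '[{"xyz":[-1.0,0,0],"rot":[0,0,0],"claw":0},{"xyz":[-0.5,0,0],"rot":[0,0,0],"claw":0},{"xyz":[0,0,0],"rot":[0,0,0],"claw":5},{"xyz":[0,0,0],"rot":[0,0,0],"claw":5},{"xyz":[0,0,0],"rot":[0,0,0],"claw":5}]'
python3 -m crank '[{"xyz":[0,0,-2],"rot":[0,0,0],"claw":5},{"xyz":[0,0,-4],"rot":[0,0,0],"claw":5},{"xyz":[0,0,-4],"rot":[0,0,0],"claw":5},{"xyz":[0,0,-4],"rot":[0,0,0],"claw":5},{"xyz":[0,0,-4],"rot":[0,0,0],"claw":5}]'
python3 - <<'E'
from h import *
s=snap('wrist','w5');print(s['position']);Rm=rot(s).as_matrix()
c,P=cloud('w5');hsv=cv2.cvtColor(c,cv2.COLOR_RGB2HSV).astype(int)
m=(hsv[...,0]>125)&(hsv[...,0]<160)&(hsv[...,1]>110)&(P[...,2]>.038)&(P[...,2]<.05)
t=(P[m]-s['position'])@Rm;print(m.sum(),np.percentile(t,[1,50,99],axis=0).round(4),P[m].mean(0))
# plate centre and tube
f=abs(t[:,1]-np.median(t[:,1]))<.05;b=t[:,0]>np.percentile(t[:,0],99)-.008
print('plate ends y',t[b][:,1].min(),t[b][:,1].max(),'slope',np.degrees(np.polyfit(t[b][:,1],t[b][:,0],1)[0]),np.degrees(np.arctan2(Rm[1,0],Rm[0,0])))
E
python3 -m crank '[{"xyz":[-1.5,-3.2,0],"rot":[0,0,0],"claw":5},{"xyz":[-1.5,-3.2,0],"rot":[0,0,0],"claw":5},{"xyz":[-1.5,-3.2,0],"rot":[0,0,0],"claw":5},{"xyz":[-1.5,-3.2,0],"rot":[0,0,0],"claw":5},{"xyz":[-1.5,-3.2,-1],"rot":[0,0,0],"claw":5}]'
python3 -m crank '[{"xyz":[-1.5,-3.2,-1],"rot":[0,0,0],"claw":5},{"xyz":[-1.5,-3.2,0],"rot":[0,0,0],"claw":5},{"xyz":[-1.5,-3.2,0],"rot":[0,0,0],"claw":5},{"xyz":[-1.5,-3.2,0],"rot":[0,0,0],"claw":5},{"xyz":[0,0,0],"rot":[0,0,0.11],"claw":5}]'
python3 -m crank '[{"xyz":[0,0,0],"rot":[0,0,0.11],"claw":5},{"xyz":[0,0,0],"rot":[0,0,0.12],"claw":5},{"xyz":[0,0,0],"rot":[0,0,0],"claw":5},{"xyz":[0,0,0],"rot":[0,0,0],"claw":5}]'
python3 - <<'E'
from h import *
s=snap('wrist','w6');print(s['t'],s['position'],rot(s).as_matrix().round(4),s['wrist_force'])
E
```

```text
t: 9.12
position: [0.5721, 0.0104, 0.0211]
tool_rot: [-0.0, 0.993, 0.118, 0.002]
wrist_force: [0.3, 0.3, 0.2]
grip_width: 0.0466
t: 9.53
position: [0.5709, 0.0103, 0.2032]
tool_rot: [-0.0, 0.993, 0.118, 0.001]
wrist_force: [0.6, -0.2, -0.3]
grip_width: 0.0503
[0.57089275 0.01026324 0.20316312]
1500 [[-0.0294 -0.0518  0.157 ]
 [ 0.0289  0.      0.1587]
 [ 0.0345  0.0518  0.1607]] [0.58701772 0.01454213 0.04449501]
plate ends y -0.05374712604727829 0.05449281466868245 slope 0.20442499402940978 13.595682922394822
t: 10.0
position: [0.4582, 0.1491, 0.2101]
tool_rot: [-0.0, 0.993, 0.118, -0.0]
wrist_force: [0.6, 0.8, 0.0]
grip_width: 0.0503
t: 10.42
position: [0.3673, 0.2653, 0.2215]
tool_rot: [-0.003, 0.998, 0.068, 0.0]
wrist_force: [0.3, -0.3, -0.3]
grip_width: 0.0498
t: 10.75
position: [0.3715, 0.259, 0.2211]
tool_rot: [-0.001, 0.999, -0.05, 0.001]
wrist_force: [0.8, 0.3, -0.2]
grip_width: 0.0497
10.75 [0.37148226 0.25899529 0.22105348] [[ 0.995  -0.0995  0.0013]
 [-0.0995 -0.995   0.001 ]
 [ 0.0012 -0.0011 -1.    ]] [ 0.82647462  0.32389665 -0.2480419 ]
```

View pics/w6.png

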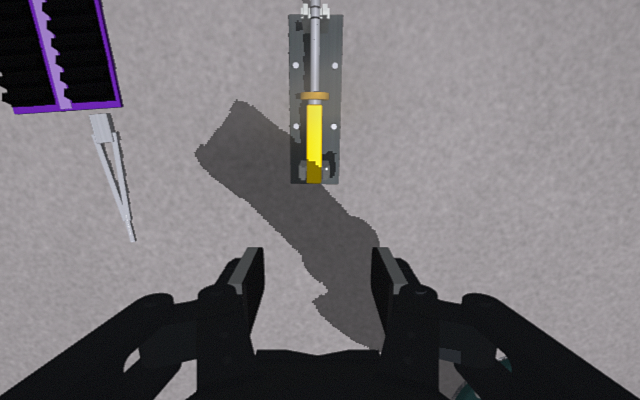

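The picture shows the rod: handle at columns 307–322, rows 105–183, collar at row 96. The tweezers and tray_a are well to the left.

Run:
```python
from h import *
s=sensors.state();p=s['position'];Rm=rot(s).as_matrix()
c,P=cloud('w6');hsv=cv2.cvtColor(c,cv2.COLOR_RGB2HSV).astype(int);t=(P-p)@Rm
def box(x0,y0,x1,y1):
    m=np.zeros((400,640),bool);m[y0:y1,x0:x1]=1;return m
y=box(300,100,330,190)&(hsv[...,0]>20)&(hsv[...,0]<35)&(hsv[...,1]>120)&(P[...,2]>.064)
col=box(295,90,335,101)&(P[...,2]>.055)&(hsv[...,1]>90)
sh=box(308,20,322,88)&(P[...,2]>.055)
for n,m in(('handle',y),('collar',col),('shaft',sh)):
    q=t[m];print(n,m.sum(),np.percentile(q,[2,50,98],axis=0).round(4).tolist(),'z',np.percentile(P[m][:,2],[5,50,95]).round(4),'slope',np.degrees(np.polyfit(q[:,0],q[:,1],1)[0]))
# tube in w5
d=np.load('w5.npz');c,P=cloud('w5');hsv=cv2.cvtColor(c,cv2.COLOR_RGB2HSV).astype(int)
h=np.radians(13.5);A=np.array([[np.cos(h),np.sin(h),0],[-np.sin(h),np.cos(h),0],[0,0,1]]);U=(P-np.array([.606,.0187,0]))@A.T
m=(hsv[...,0]>10)&(hsv[...,0]<24)&(hsv[...,1]>90)&(P[...,2]>.045)&(abs(U[...,1])<.04)&(U[...,0]>0)&(U[...,0]<.1)
q=U[m];print('brass',m.sum(),np.percentile(q,[1,50,99],axis=0).round(4).tolist())
a=np.array([np.sqrt(.5),0,-np.sqrt(.5)]);al=q@a;print('along',np.percentile(al,[.5,1,5,50,99]),'expected mouth along',(.031-.08)*np.sqrt(.5))
# rim ring: points near the mouth plane
rm=al<np.percentile(al,1)+.004;print(rm.sum(),q[rm].min(0),q[rm].max(0),q[rm].mean(0))
```

```text
handle 1172 [[0.0111, -0.0096, 0.1489], [0.0454, -0.0033, 0.1505], [0.0776, 0.003, 0.152]] z [0.0693 0.0706 0.0718] slope 0.2210519391184766
collar 201 [[0.0835, -0.0145, 0.1479], [0.0864, -0.0023, 0.1505], [0.089, 0.009, 0.1567]] z [0.0652 0.0706 0.0729] slope -0.4394674713499752
shaft 617 [[0.0944, -0.0059, 0.1565], [0.1203, -0.0024, 0.1581], [0.1453, 0.0011, 0.1611]] z [0.0608 0.0629 0.0644] slope 0.3699315142474921
brass 435 [[0.0237, -0.012, 0.0555], [0.0316, -0.0007, 0.0712], [0.0686, 0.0081, 0.0887]]
along [-0.03444368 -0.03439906 -0.03397416 -0.03029334  0.00912933] expected mouth along -0.03464823227814083
215 [ 0.02365878 -0.01261576  0.07001281] [0.04115959 0.009335   0.08935571] [ 0.03070961 -0.0019879   0.07705558]
```

```bash
python3 -m crank '[{"xyz":[3.0,-0.33,0],"rot":[0,0,0],"claw":5},{"xyz":[1.75,0,2],"rot":[0,0,0],"claw":5},{"xyz":[0,0,4],"rot":[0,0,0],"claw":5},{"xyz":[0,0,4],"rot":[0,0,0],"claw":5},{"xyz":[0,0,3],"rot":[0,0,0],"claw":5}]' 100
python3 -m crank '[{"xyz":[0,0,3],"rot":[0,0,0],"claw":5},{"xyz":[0,0,1.5],"rot":[0,0,0],"claw":5},{"xyz":[0,0,0.5],"rot":[0,0,0],"claw":5},{"xyz":[0,0,0],"rot":[0,0,0],"claw":5},{"xyz":[0,0,0],"rot":[0,0,0],"claw":5}]'
python3 -m crank '[{"xyz":[0,0,0],"rot":[0,0,0],"claw":0},{"xyz":[0,0,0],"rot":[0,0,0],"claw":0},{"xyz":[0,0,0],"rot":[0,0,0],"claw":0},{"xyz":[0,0,0],"rot":[0,0,0],"claw":0},{"xyz":[0,0,0],"rot":[0,0,0],"claw":0}]'
python3 -m crank '[{"xyz":[0,0,-1],"rot":[0,0,0],"claw":0},{"xyz":[0,0,-2],"rot":[0,0,0],"claw":0},{"xyz":[0,0,-4],"rot":[0,0,0],"claw":0},{"xyz":[0,0,-4],"rot":[0,0,0],"claw":0},{"xyz":[0,0,-4],"rot":[0,0,0],"claw":0}]'
```

```text
t: 11.22
position: [0.419, 0.2562, 0.0888]
tool_rot: [-0.0, 0.999, -0.051, -0.0]
wrist_force: [-1.2, -0.0, -0.7]
grip_width: 0.05
t: 11.63
position: [0.4191, 0.2568, 0.0412]
tool_rot: [-0.0, 0.999, -0.051, 0.0]
wrist_force: [-0.5, 0.3, 0.0]
grip_width: 0.05
t: 12.05
position: [0.4192, 0.257, 0.0421]
tool_rot: [-0.001, 0.999, -0.052, 0.001]
wrist_force: [0.0, -0.5, 7.1]
grip_width: 0.0127
t: 12.47
position: [0.4175, 0.2558, 0.1929]
tool_rot: [0.0, 0.999, -0.051, -0.0]
wrist_force: [1.1, 1.2, -1.1]
grip_width: 0.0124
```

```bash
python3 -m crank '[{"xyz":[0,0,-4],"rot":[0,0,0],"claw":0},{"xyz":[0,0,-4],"rot":[0,0,0],"claw":0},{"xyz":[0,0,0],"rot":[0,0,-0.113],"claw":0},{"xyz":[0,0,0],"rot":[0,0,-0.113],"claw":0},{"xyz":[0,0,0],"rot":[0,0,-0.113],"claw":0}]'
python3 -m crank '[{"xyz":[0.36,3.44,0],"rot":[0,0,0],"claw":0},{"xyz":[0.36,3.44,0],"rot":[0,0,0],"claw":0},{"xyz":[0.36,3.44,0],"rot":[0,0,0],"claw":0},{"xyz":[0.36,3.44,0],"rot":[0,0,0],"claw":0},{"xyz":[0.36,3.44,0],"rot":[0,0,0],"claw":0}]'
python3 -m crank '[{"xyz":[0.36,3.44,0],"rot":[0,0,0],"claw":0},{"xyz":[0.36,3.44,0],"rot":[0,0,0],"claw":0},{"xyz":[0.36,3.44,0],"rot":[0,0,0],"claw":0},{"xyz":[0,0,0],"rot":[0,-0.1,0],"claw":0},{"xyz":[0,0,0],"rot":[0,-0.1,0],"claw":0}]'
python3 -m crank '[{"xyz":[0,0,0],"rot":[0,-0.1,0],"claw":0},{"xyz":[0,0,0],"rot":[0,-0.1,0],"claw":0},{"xyz":[0,0,0],"rot":[0,-0.1,0],"claw":0},{"xyz":[0,0,0],"rot":[0,-0.1,0],"claw":0},{"xyz":[0,0,0],"rot":[0,-0.1,0],"claw":0}]'
python3 -m crank '[{"xyz":[0,0,0],"rot":[0,-0.085,0],"claw":0},{"xyz":[0,0,0],"rot":[0,0,0],"claw":0},{"xyz":[0,0,0],"rot":[0,0,0],"claw":0}]'
python3 - <<'E'
from h import *
s=snap('wrist','w7');snap('side','side3');print(s['t'],s['q'].round(3),s['position'],rot(s).as_matrix().round(4),s['wrist_force'])
b=cv2.imread('pics/side3.png')[80:240,200:440]
cv2.imwrite('pics/c7.png',np.hstack([cv2.resize(cv2.imread('pics/w7.png'),(480,300),interpolation=2),cv2.resize(b,(320,213),interpolation=2)if 0 else cv2.copyMakeBorder(cv2.resize(b,(320,213),interpolation=2),0,87,0,0,0)]))
E
```

```text
t: 12.88
position: [0.4181, 0.2562, 0.2727]
tool_rot: [-0.0, 0.993, 0.12, 0.001]
wrist_force: [-0.1, 0.6, -1.9]
grip_width: 0.0128
t: 13.3
position: [0.4755, 0.0917, 0.2715]
tool_rot: [-0.0, 0.993, 0.118, 0.0]
wrist_force: [0.2, 0.4, -1.8]
grip_width: 0.0124
t: 13.72
position: [0.5092, -0.0086, 0.2724]
tool_rot: [0.012, 0.988, 0.113, -0.101]
wrist_force: [0.4, 1.5, -1.1]
grip_width: 0.0121
t: 14.13
position: [0.511, -0.0042, 0.272]
tool_rot: [0.04, 0.932, 0.111, -0.342]
wrist_force: [-0.6, 0.6, -1.6]
grip_width: 0.0124
t: 14.38
position: [0.5106, -0.0041, 0.2701]
tool_rot: [0.045, 0.918, 0.109, -0.38]
wrist_force: [-0.4, -0.6, -1.0]
grip_width: 0.0127
14.3833 [-0.161  0.642  0.053  1.65   0.06   1.63  -1.461] [ 0.51059158 -0.00405995  0.27011284] [[ 6.878e-01  2.342e-01 -6.871e-01]
 [ 1.661e-01 -9.722e-01 -1.652e-01]
 [-7.067e-01 -5.000e-04 -7.075e-01]] [-0.44757631 -0.55013826 -0.96516563]
```

View pics/c7.png

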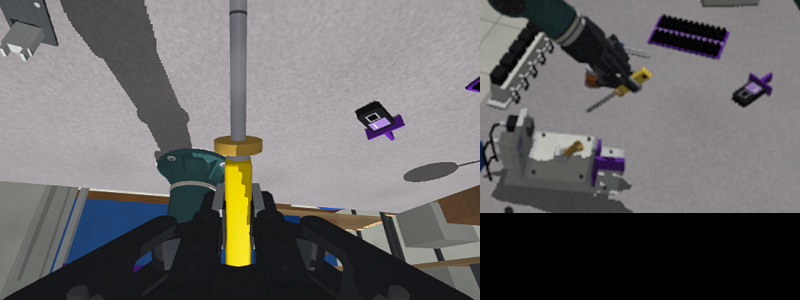

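The left panel shows the rod straight in the gripper, pointing forward. The right panel shows the arm tilted 45° ahead of the tube. Next I measure the rod's axis in the tool frame and compare it with the tube.

Run:
```python
from h import *
s=sensors.state();p=s['position'];Rm=rot(s).as_matrix()
c,P=cloud('w7');t=(P-p)@Rm;hsv=cv2.cvtColor(c,cv2.COLOR_RGB2HSV).astype(int)
m=np.zeros((400,640),bool);m[:185,300:340]=1
m&=(abs(t[...,2])<.06)&(abs(t[...,1])<.01)
q=t[m];print(m.sum(),np.percentile(q,[1,50,99],axis=0).round(4).tolist())
b=np.round(q[:,0]/.01)
for k in np.unique(b):
    e=q[b==k]
    if len(e)>20: print(k*.01,len(e),'y',((np.percentile(e[:,1],1)+np.percentile(e[:,1],99))/2).round(4),'z near',np.percentile(e[:,2],10).round(4))
yl=(hsv[...,0]>20)&(hsv[...,0]<35)&(hsv[...,1]>120)&(abs(t[...,1])<.02)&(abs(t[...,2])<.06)
e=t[yl];print('handle',yl.sum(),np.percentile(e,[1,50,99],axis=0).round(4).tolist())
br=(hsv[...,0]>10)&(hsv[...,0]<20)&(hsv[...,1]>90)&(abs(t[...,1])<.02)&(abs(t[...,2])<.06)&(t[...,0]>.02)
e=t[br];print('collar',br.sum(),np.percentile(e,[1,50,99],axis=0).round(4).tolist())
# world axis prediction
h=np.radians(13.5);A=np.array([[np.cos(h),np.sin(h),0],[-np.sin(h),np.cos(h),0],[0,0,1]])
o=p+Rm@np.array([.042,0,-.018]);print('unit frame rod origin',A@(o-[.606,.0187,0]),'dir',A@Rm[:,0])
a=np.array([.7071,0,-.7071]);M=np.array([.031,-.001,.08])
des=M-.124*a; d=A.T@(des-A@(o-[.606,.0187,0]));print('tool shift to tip 30mm out',d@Rm)
# side camera: shaft & brass
```

```text
4122 [[0.0435, -0.0042, -0.0222], [0.0782, -0.0001, -0.0203], [0.1064, 0.0042, -0.0123]]
0.04 104 y 0.0007 z near -0.0206
0.05 527 y -0.0001 z near -0.0215
0.06 585 y -0.0001 z near -0.0215
0.07 633 y -0.0002 z near -0.0215
0.08 659 y -0.0002 z near -0.0214
0.09 694 y -0.0002 z near -0.0214
0.1 770 y -0.0002 z near -0.0214
0.11 150 y -0.0002 z near -0.0211
handle 5990 [[-0.0244, -0.0104, -0.0312], [0.0154, -0.0003, -0.0282], [0.0437, 0.01, -0.0153]]
collar 32 [[0.0377, -0.0123, -0.0285], [0.0435, 0.0014, -0.0172], [0.0438, 0.0117, -0.009]]
unit frame rod origin [-0.05610125 -0.00040212  0.254813  ] dir [ 7.08876271e-01 -2.87923493e-04 -7.05332794e-01]
tool shift to tip 30mm out [0.0610471  0.00057949 0.06217474]
```

```bash
python3 -m crank '[{"xyz":[0,0.05,3],"rot":[0,0,0],"claw":0},{"xyz":[0,0,3.15],"rot":[0,0,0],"claw":0},{"xyz":[2.5,0,0],"rot":[0,0,0],"claw":0},{"xyz":[2.5,0,0],"rot":[0,0,0],"claw":0},{"xyz":[0.5,0,0],"rot":[0,0,0],"claw":0}]'
python3 -m crank '[{"xyz":[0,0,0],"rot":[0,0,0],"claw":0},{"xyz":[0,0,0],"rot":[0,0,0],"claw":0}]'
python3 - <<'E'
from h import *
s=snap('side','side4');snap('top','top4');p=s['position'];Rm=rot(s).as_matrix()
h=np.radians(13.5);A=np.array([[np.cos(h),np.sin(h),0],[-np.sin(h),np.cos(h),0],[0,0,1]]);O=np.array([.606,.0187,0])
o=p+Rm@np.array([.043,-.0002,-.0174]);print(s['t'],p,'rod origin unit',A@(o-O),'dir',A@Rm[:,0],'tip',A@(o+.094*Rm[:,0]-O),s['wrist_force'])
a=np.array([.7071,0,-.7071]);r=A@(o-O)-[.031,-.001,.08];print('along',r@a,'perp z-ish',r@[.7071,0,.7071],'y',r[1])
# predicted pixels of rod axis and tube axis in the side view
d=np.load('side4.npz');W=np.linalg.inv(d['M'])
def px(x):
    c=W@np.r_[x,1];return (d['cx']+d['f']*c[0]/c[2],d['cy']+d['f']*c[1]/c[2])
print('rod tip px',px(o+.094*Rm[:,0]),'origin px',px(o),'mouth px',px(A.T@[.031,-.001,.08]+O),'tube end',px(A.T@[.071,-.001,.04]+O))
cv2.imwrite('pics/c8.png',cv2.resize(cv2.imread('pics/side4.png')[140:220,210:330],(780,520),interpolation=2))
E
```

```text
t: 14.9
position: [0.5068, -0.0055, 0.1873]
tool_rot: [0.045, 0.918, 0.109, -0.379]
wrist_force: [0.6, 0.2, -1.6]
grip_width: 0.0123
t: 15.07
position: [0.5063, -0.0062, 0.1898]
tool_rot: [0.045, 0.918, 0.109, -0.379]
wrist_force: [0.2, 0.8, -1.3]
grip_width: 0.0125
15.0667 [ 0.50628971 -0.00622377  0.18979298] rod origin unit [-0.06003334 -0.00076876  0.17176432] dir [ 7.08319696e-01 -3.24194862e-04 -7.05891708e-01] tip [ 0.00654871 -0.00079923  0.1054105 ] [ 0.21484987  0.83396588 -1.29183685]
along -0.12925622444550475 perp z-ish 0.0005168786022155371 y 0.00023124247235407197
rod tip px (np.float64(281.9209474074951), np.float64(183.23100923449945)) origin px (np.float64(304.79706457266934), np.float64(169.2795936737404)) mouth px (np.float64(273.97360854409794), np.float64(188.28407190639825)) tube end (np.float64(261.38809238570377), np.float64(195.99106008393053))
```

View pics/c8.png

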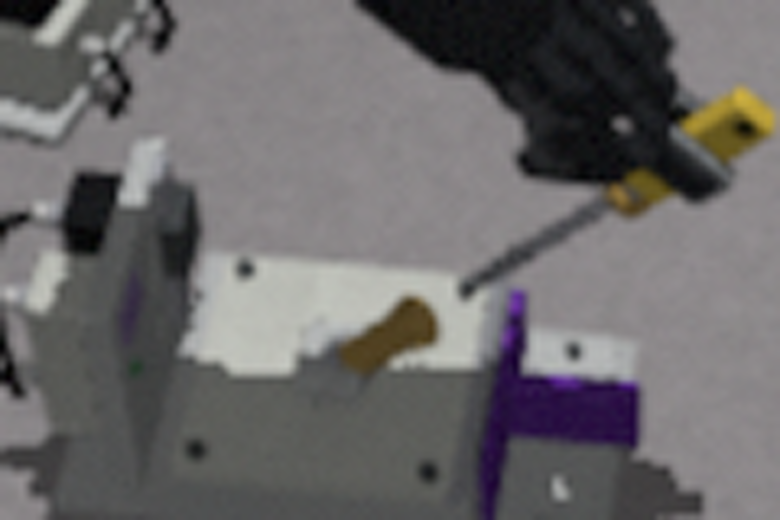

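The tip is at (281.5,184.6) and the mouth centre at (274.9,189.2). Both are offset about 1 px the same way from my predictions, so the rod is aligned with the tube. I'm inserting now.

```bash
python3 -m crank '[{"xyz":[1.5,0,0],"rot":[0,0,0],"claw":0},{"xyz":[1.5,0,0],"rot":[0,0,0],"claw":0},{"xyz":[1,0,0],"rot":[0,0,0],"claw":0},{"xyz":[1,0,0],"rot":[0,0,0],"claw":0},{"xyz":[0,0,0],"rot":[0,0,0],"claw":0}]'
python3 -m crank '[{"xyz":[1,0,0],"rot":[0,0,0],"claw":0},{"xyz":[1,0,0],"rot":[0,0,0],"claw":0},{"xyz":[1,0,0],"rot":[0,0,0],"claw":0},{"xyz":[0,0,0],"rot":[0,0,0],"claw":0}]'
cat > st.py <<'E'
from h import *
s=sensors.state();p=s['position'];Rm=rot(s).as_matrix()
h=np.radians(13.5);A=np.array([[np.cos(h),np.sin(h),0],[-np.sin(h),np.cos(h),0],[0,0,1]]);O=np.array([.606,.0187,0])
o=p+Rm@np.array([.043,-.0002,-.0174]);a=np.array([.7071,0,-.7071]);r=A@(o-O)-[.031,-.001,.08]
print(s['t'],'along',r@a,'perp',r@[.7071,0,.7071],'y',r[1],'F tool',np.array(s['wrist_force'])@Rm,'T',np.array(s['wrist_torque'])@Rm)
E
python3 st.py
```

```text
t: 15.58
position: [0.5418, 0.0031, 0.1507]
tool_rot: [0.045, 0.917, 0.109, -0.38]
wrist_force: [0.2, 0.9, -1.7]
grip_width: 0.0122
t: 15.92
position: [0.5623, 0.0079, 0.1299]
tool_rot: [0.045, 0.917, 0.109, -0.38]
wrist_force: [0.7, 0.1, -0.8]
grip_width: 0.0127
15.9167 along -0.046027466394248616 perp -0.000996888504082631 y 0.000927596407266665 F tool [1.07009491 0.06918706 0.07610499] T [ 0.04666311  0.91498031 -0.01764356]
```

```bash
python3 -m crank '[{"xyz":[1,0,0],"rot":[0,0,0],"claw":0},{"xyz":[1,0,0],"rot":[0,0,0],"claw":0},{"xyz":[1,0,0],"rot":[0,0,0],"claw":0},{"xyz":[0,0,0],"rot":[0,0,0],"claw":0}]'
python3 st.py
python3 -m crank '[{"xyz":[0.6,0,0],"rot":[0,0,0],"claw":0},{"xyz":[0.6,0,0],"rot":[0,0,0],"claw":0},{"xyz":[0.4,0,0],"rot":[0,0,0],"claw":0},{"xyz":[0,0,0],"rot":[0,0,0],"claw":0}]'
python3 st.py
```

```text
t: 16.25
position: [0.5829, 0.0129, 0.1087]
tool_rot: [0.045, 0.918, 0.109, -0.38]
wrist_force: [0.2, 0.0, -1.6]
grip_width: 0.0127
16.25 along -0.016069414776842452 perp -0.0009930446013935986 y 0.0009672028699691939 F tool [1.25322261 0.03028313 1.00968188] T [-0.02901501  0.93195061 -0.03218919]
t: 16.58
position: [0.5934, 0.0151, 0.0986]
tool_rot: [0.045, 0.918, 0.109, -0.38]
wrist_force: [-0.2, 0.7, -0.9]
grip_width: 0.0125
16.5833 along -0.0013237605135562008 perp -0.0006032094721075278 y 0.0007007420166087834 F tool [ 0.66247365 -0.70643906  0.66026786] T [ 6.83964069e-04  9.85390996e-01 -1.65574040e-02]
```

Nearly seated. I push in small steps until the collar gives a contact force.

```bash
python3 -m crank '[{"xyz":[0.3,0,0],"rot":[0,0,0],"claw":0},{"xyz":[0.2,0,0],"rot":[0,0,0],"claw":0},{"xyz":[0,0,0],"rot":[0,0,0],"claw":0},{"xyz":[0,0,0],"rot":[0,0,0],"claw":0}]'
python3 st.py
python3 -m crank '[{"xyz":[0.3,0,0],"rot":[0,0,0],"claw":0},{"xyz":[0,0,0],"rot":[0,0,0],"claw":0},{"xyz":[0,0,0],"rot":[0,0,0],"claw":0},{"xyz":[0,0,0],"rot":[0,0,0],"claw":0}]'
python3 st.py
```

```text
t: 16.92
position: [0.596, 0.0155, 0.0964]
tool_rot: [0.045, 0.917, 0.109, -0.381]
wrist_force: [-1.5, 0.0, 1.5]
grip_width: 0.0124
16.9167 along 0.0020714216289196155 perp -0.00034462408583137003 y 0.0004352204197849501 F tool [-2.12598729 -0.36465831 -0.00592709] T [ 0.02567385  0.36336737 -0.00674042]
t: 17.25
position: [0.596, 0.0155, 0.0965]
tool_rot: [0.045, 0.916, 0.108, -0.384]
wrist_force: [-4.6, -0.0, 9.4]
grip_width: 0.0128
17.25 along 0.0021477696902700784 perp -0.0005448955617464055 y 0.0003989436400508383 F tool [-9.85508202 -1.06306197 -3.42410168] T [ 0.13733206 -1.17054045 -0.04838121]
```

```bash
python3 -m crank '[{"xyz":[0,0,0],"rot":[0,0,0],"claw":0},{"xyz":[-0.5,0,0],"rot":[0,0,0],"claw":0},{"xyz":[-1,0,0],"rot":[0,0,0],"claw":0},{"xyz":[-1.5,0,0],"rot":[0,0,0],"claw":0},{"xyz":[-1.5,0,0],"rot":[0,0,0],"claw":0}]'
python3 st.py
python3 -m crank '[{"xyz":[-2,0,0],"rot":[0,0,0],"claw":0},{"xyz":[-2,0,0],"rot":[0,0,0],"claw":0},{"xyz":[-2,0,0],"rot":[0,0,0],"claw":0},{"xyz":[-2,0,0],"rot":[0,0,0],"claw":0},{"xyz":[-2,0,0],"rot":[0,0,0],"claw":0}]'
python3 -m crank '[{"xyz":[-1,0,-2],"rot":[0,0,0],"claw":0},{"xyz":[-1,0,-3],"rot":[0,0,0],"claw":0},{"xyz":[0,0,-3],"rot":[0,0,0],"claw":0},{"xyz":[0,0,0],"rot":[0,0,0],"claw":0}]'
python3 st.py
python3 -m crank '[{"xyz":[0,0,0],"rot":[0,0.1,0],"claw":0},{"xyz":[0,0,0],"rot":[0,0.1,0],"claw":0},{"xyz":[0,0,0],"rot":[0,0.1,0],"claw":0},{"xyz":[0,0,0],"rot":[0,0.1,0],"claw":0},{"xyz":[0,0,0],"rot":[0,0.1,0],"claw":0}]'
python3 -m crank '[{"xyz":[0,0,0],"rot":[0,0.1,0],"claw":0},{"xyz":[0,0,0],"rot":[0,0.1,0],"claw":0},{"xyz":[0,0,0],"rot":[0,0.085,0],"claw":0},{"xyz":[0,0,0],"rot":[0,0,0],"claw":0},{"xyz":[0,0,0],"rot":[0,0,0],"claw":0}]'
python3 - <<'E'
from h import *
s=snap('wrist','w9');snap('top','top9');snap('side','side9');p=s['position'];Rm=rot(s).as_matrix()
print(s['t'],p,Rm.round(3),s['wrist_force'],s['grip_width'],abs(s['dq']).max())
c,P=cloud('w9');t=(P-p)@Rm
m=np.zeros((400,640),bool);m[:185,290:350]=1;m&=(abs(t[...,2])<.06)&(abs(t[...,1])<.01);q=t[m]
print(np.percentile(q,[1,50,99],axis=0).round(4).tolist(),'shaft y,z slopes',np.degrees(np.polyfit(q[q[:,0]>.05][:,0],q[q[:,0]>.05][:,1:],1)[0]),'world z',np.percentile(P[m][:,2],[1,50,99]))
b=cv2.imread('pics/side9.png')[90:250,200:400]
cv2.imwrite('pics/c9.png',cv2.resize(b,(750,600),interpolation=2))
E
```

```text
t: 17.67
position: [0.5675, 0.0088, 0.1254]
tool_rot: [0.045, 0.918, 0.109, -0.379]
wrist_force: [-0.4, -1.2, -1.4]
grip_width: 0.012
17.6667 along -0.03918111527768052 perp -0.00040938614340338983 y 0.0006361372277855995 F tool [0.51759199 1.08256445 1.47318157] T [4.24043651e-04 8.93030803e-01 1.61423347e-02]
t: 18.08
position: [0.4984, -0.0079, 0.1968]
tool_rot: [0.045, 0.918, 0.109, -0.379]
wrist_force: [-0.6, -0.3, -0.7]
grip_width: 0.0129
t: 18.42
position: [0.5452, 0.0033, 0.2705]
tool_rot: [0.045, 0.92, 0.109, -0.373]
wrist_force: [0.3, 0.4, -1.3]
grip_width: 0.0127
18.4167 along -0.15824284340418465 perp 0.08646274216190546 y 0.00040504312536018686 F tool [ 1.15987244 -0.28627092  0.6205237 ] T [-1.58392578e-03  9.84461252e-01  5.55552291e-04]
t: 18.83
position: [0.5402, 0.0022, 0.2671]
tool_rot: [0.016, 0.983, 0.117, -0.138]
wrist_force: [-0.1, -0.6, -1.6]
grip_width: 0.0124
t: 19.25
position: [0.5385, 0.0016, 0.2671]
tool_rot: [0.0, 0.993, 0.117, -0.001]
wrist_force: [-0.0, -0.3, -0.6]
grip_width: 0.0124
19.25 [0.53849739 0.00162053 0.26708519] [[ 0.972  0.233 -0.002]
 [ 0.233 -0.972 -0.   ]
 [-0.002  0.    -1.   ]] [-0.04788327 -0.29591599 -0.57423858] 0.012398462401149201 0.06290282106943887
[[0.0419, -0.0046, -0.0224], [0.0767, 0.0002, -0.0205], [0.105, 0.005, -0.0113]] shaft y,z slopes [0.02520565 0.13054656] world z [0.2783269  0.28745223 0.28933635]
```

View pics/c9.png

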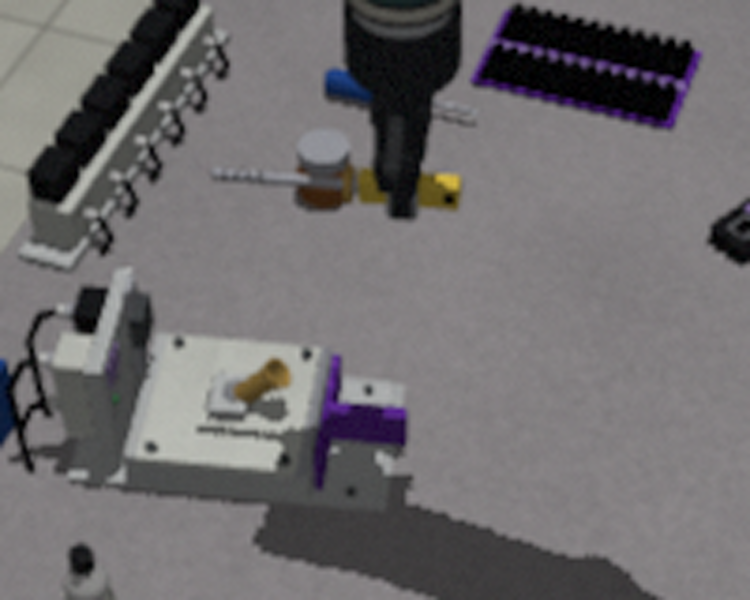

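The rod is level at z ≈ 0.285 m, well clear of the unit, and the purple plate still sits against the bay face. I let the arm settle and hand in.

```bash
python3 -m crank '[{"xyz":[0,0,0],"rot":[0,0,0],"claw":0},{"xyz":[0,0,0],"rot":[0,0,0],"claw":0},{"xyz":[0,0,0],"rot":[0,0,0],"claw":0},{"xyz":[0,0,0],"rot":[0,0,0],"claw":0},{"xyz":[0,0,0],"rot":[0,0,0],"claw":0}]'
python3 -c "
from bench import sensors,arm;s=sensors.state();print(abs(s['dq']).max(),s['position'],s['grip_width']);print(arm.sign_off())"
```

```text
t: 19.82
position: [0.5402, 0.0022, 0.2667]
tool_rot: [0.0, 0.993, 0.118, -0.0]
wrist_force: [-0.2, -0.4, -0.9]
grip_width: 0.0121
0.006562745850631469 [0.54024366 0.0022421  0.26671145] 0.012136947082304471
the job is handed in; nothing more can be done
None
```

I finished all the steps and handed the job in at about 20 s of the 67 s allowed; no verdict was reported.

- **Cassette:** I slid the larger cassette into the bay until it would not move at about 20 N. The plate top was at 44.7 mm, so the cassette sits on the bay floor, and no open gap showed at the plate. The last side picture still shows the plate against the unit; I did not re-measure it after the rod work.
- **Rod in the tube:** I pushed the rod in until the collar stopped, with about 10 N along the axis and within about 2 mm of the predicted mouth. I judged this from position and force, not from a picture.
- **Rod at the end:** I drew it right out and am holding it level (about 0.1° off), with its axis at roughly 0.28 m and the arm still. The gripper reads 12 mm on the 14 mm handle. It read low on the 12 mm fin too (11 mm), so I take it as a sensor offset and not a slip.
- **Bystanders:** I felt no contact with the trays, bottles or tools. Those in the last picture look untouched, but I did not measure their positions again.
- **Disagreement:** early estimates of the bay face differed by up to about 12 mm between views. The stall position and the tube measurement agreed with each other and settled it.
- **Pictures:** I viewed 12, two over the budget.

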